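# Latch the packed tool chest

## Robot

A 6-joint arm with a two-finger parallel gripper is mounted at the origin on the work surface. World frame = base frame: x ahead of the robot, y to its left, z up, the work surface at z = 0. Lengths are in m, angles in degrees, forces in N, time in s.
With the tool pointing down it reaches from about 0.3 to 0.75 m from the base axis. Payload 8.5 kg.
Tool frame: the origin (TCP) lies midway between the tips of the shut fingers; the grasp point (between the pads) lies 19 mm behind it; z points along the fingers, y is the line along which they close (so a half turn about z gives the same grasp; the last joint's range is limited). The gripper opens to 85 mm and grips with 20 to 120 N. Pads are 22 mm wide; open, the fingers measure 114 mm over their backs; the gripper's body (76 mm by 85 mm) begins 54 mm behind the grasp point. The pads swing forward as they close: fully open they stand 13 mm farther back than shut.
Start: joints at [-81.091, 21.807, 74.336, -0, 83.858, -12.336], TCP at [0.199, -0.513, 0.197] pointing down, gripper open.
Joint ranges: [-178.18, 178.18], [-50.72, 133.34], [12.68, 142.11], [-81.47, 261.47], [9.98, 163.14], [-165.26, 165.26]. Speed limits (degrees/s): [136.94, 136.94, 180, 180, 180, 180].

## Interface

Orientations are given as a 3x3 rotation matrix whose columns are the frame's x, y, z axes.
In Python, from rig import env, viewer, recognise, pinpoint gives the robot as it stands.
- The arm moves only by the tool move_arm, never from a script. Its argument "plan" is text: rows parted by semicolons, each of 7 numbers parted by spaces: the shift along the tool's x, y, z in m, then the turn, a rotation vector about the tool's x, y, z in rad, then the finger opening in m, from 0 to 0.0854. A call has 1 to 12 rows; each row shifts and turns the commanded pose from where the row before left it, along the tool's axes as they then stand; what a row does not reach is not made up. A row lasts 1/8 s, in which the tool goes at most 62.5 mm and 10.7 degrees, less where a joint would pass 70% of its speed; a pose out of reach is approached as far as the arm can. A call is refused whole if a number of a shift passes 0.0625 or a number of a turn 0.188, either way. A call with a gripper value outside its range is refused whole. The fingers move at their own pace and stop on an object; "grip_force" is the grip in N (left out, the last holds). Time passes only in rows, so rows that do not move let the fingers close. It gives the time, the measured TCP pose, the force, the opening and the grip force at its end, in the units of the state.
- env.observe(): the state, without advancing time (a new reading comes with each control period).
- viewer.get_image(name): name is "side" or "top"; returns (picture, depth): 400x640x3 uint8, red, green, blue; 400x640 float32, m along the optical axis (not along the pixel's ray), 0 where there is no reading.
- viewer.calibration(name): a dict with "fx", "fy", "cx", "cy" (pixels), "R" (3x3) and "t" (3): a world point X has camera coordinates R X + t. Camera axes: x right, y down, z forward; pixel columns grow to the right and rows downward; lengths in m; the calibration is good to about 2 mm. A picture is of the moment at which its call begins. calibration takes no time and is no camera call.
- env.close_job(): hands the job in; it is judged then, once.
Trained networks look in the newest picture that a camera, given by its name, has taken for a name from the list of things; names that differ only in an ending like _2 or _b are one class to them, and where a whole thing is asked for, a point or a joint stands for the part that bears it (a point fixed in the world has none). Each returns a list of dicts, best first, with "conf" (0 to 1); they miss things now and then, are a little off and sometimes report something else, mostly with a low value. They report only what shows in the picture. A call takes as long as a camera call.
- recognise(camera, name): "extent" ([centre column, centre row, width, height] in pixels, round what is visible of it).
- pinpoint(camera, name): "pixel" ([column, row] in pixels: a listed point, or the origin of a listed thing).
The state is a dict: "time_s": time; "q": joint angles; "qvel": joint speeds; "joint_efforts": joint torques, N m; "position": TCP position; "tool_rot": TCP orientation; "ft_force": force on the tool from outside, world axes, zero at the start; "wrist_torque": the same for the moment, N m; "grip_width": finger opening in m; "gripper_force": force on a finger pad.
Only numpy, scipy, OpenCV 4.12 (cv2) and the standard library are available. Lean on these libraries where they do the work, as an engineer would, in place of code of your own. Each camera call takes 0.05 s, during which the arm holds its last target. There are 200 camera calls.

## Task

Two grey steel tool chests stand on the bench with their lids shut and their swing-bar latches open. The larger chest is packed: take its latch by the upright knob, or push it, and swing the bar round, without slamming it, until it lies fully home in its catch; then let go. The smaller chest is still in use: leave its latch as it stands.

Things in the scene. Friction and masses are not known exactly. Their poses are not given: they have to be found in the camera images.
- large_chest: Larger grey steel chest, 340 (own y) x 200 (own x) x 120 mm high, immovable; origin: centre of underside, z up. On its flat top (z 120): latch pivot (upright axis) at x -70, y 0; catch, a steel bracket 24 mm along x, 22 high, centred at x +65, y 0, roof over the bar, back wall at y -12, open to +y. Loose spanner (-y end) and socket (+x +y corner) lie on the lid, clear of the latch.
- large_latch (a joint): Angle of the large chest's latch, rad: 0 closed (bar along the chest's +x, under the catch's roof, at a stop), growing counterclockwise from above to 1.75 (bar about along +y). Flat dark steel bar reaching 150 mm from the pivot, 18 wide, its top 10 mm above the lid. Swings level, light friction (under 1 N at the knob), stays where left.
- large_knob (a point): Centre of the top of the upright round knob on the large latch: a plain dark steel post, 16 mm in diameter, rising 42 mm from the bar's top, 85 mm from the pivot; this point is 52 mm above the lid, 172 mm above the bench. Its x axis points along the bar, away from the pivot.
- small_knob (a point): Centre of the top of the like knob (16 mm in diameter, 42 mm tall) on the smaller chest's latch, 142 mm above the bench, 62 mm from its pivot; not to be moved. That chest is the same grey steel, 220 x 150 x 90 mm high. Which chest stands left or right varies.

How it is judged (in metres and radians):
At the end, for the whole second after the job is handed in: The large chest's latch is within 0.15 rad (about 9 degrees) of closed, its bar in the catch, and at rest; the small chest's knob is within 15 mm of where it stood (value of joint large_latch below 0.15 rad and velocity of joint large_latch between -0.1 and 0.1 rad/s and distance of small_knob from where it was at the start of the episode below 0.015 m); the robot touches nothing.
It fails at once if the small chest's latch is moved (its knob by more than 15 mm) (distance of small_knob from where it was at the start of the episode above 0.015 m).
It fails at once if the large latch is slammed (swung shut faster than 4 rad/s) (velocity of joint large_latch below -4 rad/s).
It also fails if it takes over 32 s, if anything falls off the work surface, if the arm or the gripper's body presses on something with over 40 N, if the wrist force passes 120 N, or if a joint passes its speed limit or range.

## Working session

There is one attempt and no reset: what is moved stays moved. The work goes in short steps, Python scripts to look and compute and a tool call to move; the robot and the scene stay as the last step left them, time stands still between calls to the robot, and variables do not carry over. Pictures are saved under pics/ and viewed, at most 10 in all, crops included, and the job is handed in when it is done.

Besides the shell and the picture viewer there is one more tool, called after "Emit:" by a JSON object that holds its "op" and its "data". move_arm: Moves the arm, as the interface text tells. Its arguments: {"type":"object","properties":{"plan":{"type":"string"},"grip_force":{"type":"number"}},"required":["plan"]}

```bash
mkdir -p pics
cat > h.py <<'E'
from rig import env, viewer, recognise, pinpoint
import numpy as np, cv2
def ray(cam,px):
    c=viewer.calibration(cam);R=np.array(c['R']);t=np.array(c['t'])
    d=R.T@np.array([(px[0]-c['cx'])/c['fx'],(px[1]-c['cy'])/c['fy'],1.]);return -R.T@t,d
def atz(cam,px,z):
    o,d=ray(cam,px);return o+d*(z-o[2])/d[2]
E
python3 - <<'E'
from h import *
for c in('top','side'):
    im,d=viewer.get_image(c);cv2.imwrite(f'pics/{c}0.png',im[:,:,::-1])
    for n,z in(('large_knob',.172),('small_knob',.142),('large_chest',0)):
        for r in pinpoint(c,n)[:3]: print(c,n,np.round(r['pixel'],1),round(r['conf'],2),atz(c,r['pixel'],z).round(4))
    for n in('large_chest','large_latch'):
        for r in recognise(c,n)[:2]: print(c,n,np.round(r['extent']),round(r['conf'],2))
s=env.observe();print(s['time_s'],s['position'],s['tool_rot'],s['grip_width'])
E
```

```text
top large_knob [402.4 218.6] 0.96 [ 0.5115 -0.16    0.172 ]
top small_knob [178.3 207.1] 0.73 [0.4696 0.2631 0.142 ]
top large_chest [421.6 221.8] 0.83 [ 0.5449 -0.2306  0.    ]
top large_chest [429. 220. 196. 131.] 0.84
top large_latch [403. 228.  71.  59.] 0.83
side large_knob [330.2 243.3] 0.73 [ 0.513  -0.1531  0.172 ]
side small_knob [261.  114.1] 0.62 [0.4689 0.2757 0.142 ]
side small_knob [351.8 347. ] 0.26 [ 0.5036 -0.2925  0.142 ]
side large_chest [351.7 349.4] 0.65 [ 0.533  -0.2267  0.    ]
side large_chest [376. 303. 224. 189.] 0.68
side large_latch [324. 276.  47.  90.] 0.97
0.6 [ 0.19928556 -0.51260481  0.1970288 ] [[ 9.32024663e-01  3.62394849e-01 -1.28994682e-05]
 [ 3.62394849e-01 -9.32024663e-01  5.18071513e-07]
 [-1.18348761e-05 -5.15755628e-06 -1.00000000e+00]] 0.08557385778016885
```

View pics/top0.png

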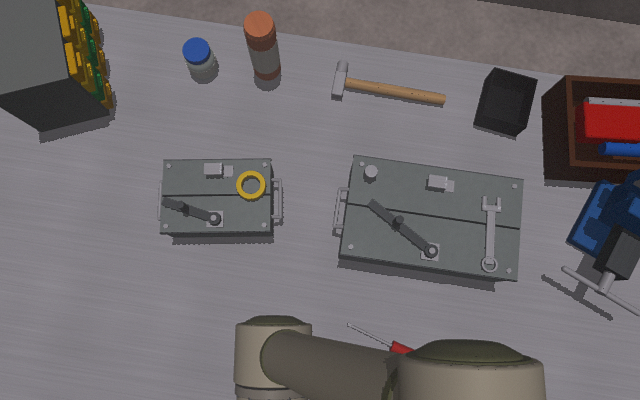

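View pics/side0.png

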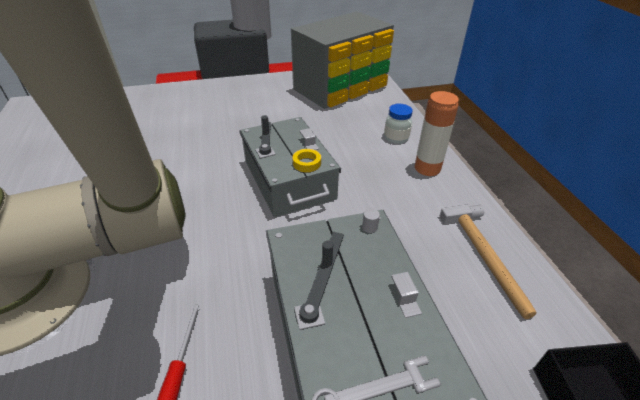

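The top view shows the small chest on the left, with its knob near (178,207). The large chest is on the right: pivot (431,251), knob (399,221), bar tip (372,204), catch (438,183), and the socket at (371,172), clear of the swing. The side view agrees.

Run:
```python
from h import *
p=atz('top',(431,250),.135);c=atz('top',(438,183),.142);t=atz('top',(372,204),.13);k1=atz('top',(397.5,220),.172)
(o1,d1),(o2,d2)=ray('top',(398.5,219)),ray('side',(328,241))
A=np.stack([d1,-d2],1);s=np.linalg.lstsq(A,o2-o1,rcond=None)[0];print('tri',o1+d1*s[0],o2+d2*s[1])
print(p,c,t,k1)
ang=lambda v:np.degrees(np.arctan2(v[1],v[0]))
print('axis',ang(c-p),np.linalg.norm((c-p)[:2]),'bar',ang(t-p),'knob',ang(k1-p),np.linalg.norm((k1-p)[:2]))
# chest corners at z .12
for q in((354,155),(523,180),(518,281),(339,257)):print(atz('top',q,.12).round(4))
im=cv2.imread('pics/top0.png')[150:290,330:530];cv2.imwrite('pics/crop.png',cv2.resize(im,None,fx=4,fy=4,interpolation=cv2.INTER_CUBIC))
```

```text
tri [ 0.50870506 -0.15224015  0.17648855] [ 0.50986698 -0.15230412  0.17672306]
[ 0.46745095 -0.22724998  0.135     ] [ 0.59828067 -0.22442412  0.142     ] [ 0.53872324 -0.10453479  0.13      ] [ 0.50741298 -0.15133871  0.172     ]
axis 1.2373676504742475 0.1308602381965811 bar 59.852219098888774 knob 62.236301226360055 0.08578743354144845
[ 0.6348 -0.0558  0.12  ]
[ 0.6384 -0.3964  0.12  ]
[ 0.4376 -0.4016  0.12  ]
[ 0.4273 -0.057   0.12  ]
```

View pics/crop.png

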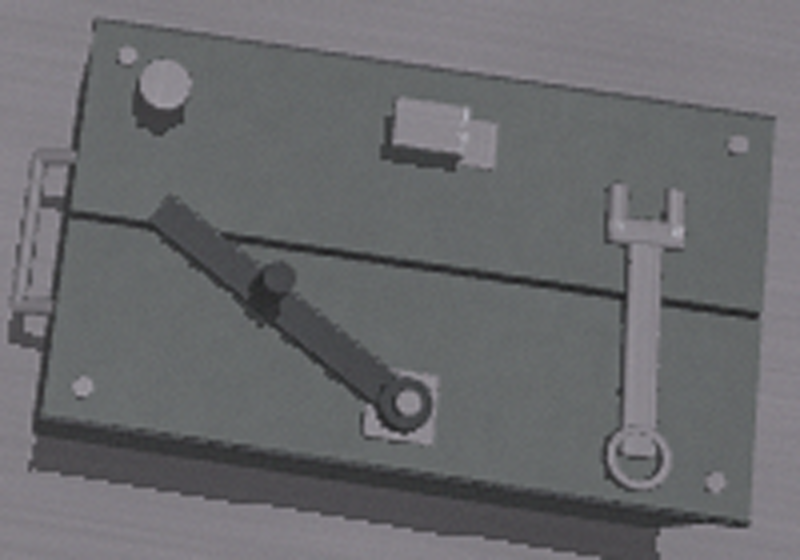

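Emit:
{"op": "move_arm", "data": {"plan": "0.042 -0.0223 0 0 0 0 0.085;0.042 -0.0223 0 0 0 0 0.085;0.042 -0.0223 0 0 0 0 0.085;0.042 -0.0223 0 0 0 0 0.085;0.042 -0.0223 0 0 0 0 0.085;0.042 -0.0223 0 0 0 0 0.085;0.042 -0.0223 0 0 0 0 0.085;0.042 -0.0223 0 0 0 0 0.085;0.042 -0.0223 0 0 0 0 0.085;0.042 -0.0223 0 0 0 0 0.085;0 0 0 0 0 0 0.085", "grip_force": 20}}

```text
time_s: 1.98
position: [0.5112, -0.1504, 0.1969]
tool_rot: [[0.931, 0.366, 0.0], [0.366, -0.931, 0.0], [0.0, -0.0, -1.0]]
ft_force: [0.1, -0.5, 0.5]
grip_width: 0.0852
gripper_force: 0.0
```

Emit:
{"op": "move_arm", "data": {"plan": "0 0 0 0 0 -0.17 0.06;0 0 0 0 0 -0.17 0.06;0 0 0 0 0 -0.17 0.06;0 0 0 0 0 -0.17 0.06;0 0 0 0 0 0 0.06;0 0 0 0 0 0 0.06"}}

```text
time_s: 2.72
position: [0.5097, -0.153, 0.1971]
tool_rot: [[0.5, 0.866, -0.0], [0.866, -0.5, -0.0], [-0.0, -0.0, -1.0]]
ft_force: [0.1, -0.7, 0.5]
grip_width: 0.0599
gripper_force: 0.0
```

Run:
```python
from h import *
for c in('top','side'):
    im,d=viewer.get_image(c);cv2.imwrite(f'pics/{c}1.png',im[:,:,::-1])
s=env.observe();T=np.array(s['tool_rot']);P=np.array(s['position']);print(s['time_s'],P,np.degrees(np.arctan2(T[1,1],T[0,1])),s['grip_width'])
print(T.T@(np.array([.5097,-.1535,.145])-P))
```

```text
2.825 [ 0.50982915 -0.15278362  0.19705403] -29.930985287160567 0.06016027024251456
[-0.00068343  0.00024189  0.05205407]
```

View pics/side1.png

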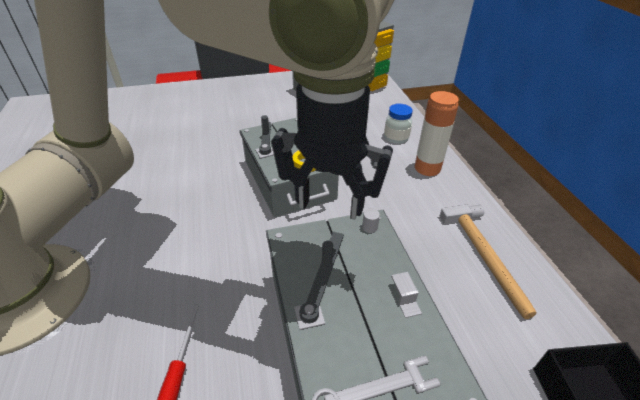

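Run:
```python
from h import *
c=viewer.calibration('side')
def pr(X):
    p=np.array(c['R'])@X+np.array(c['t']);return (c['fx']*p[0]/p[2]+c['cx'],c['fy']*p[1]/p[2]+c['cy'])
for X in([.5098,-.1528,.205],[.5098,-.1528,.172],[.5098,-.1528,.13],[.5098+.866*.034,-.1528-.5*.034,.205],[.5098-.866*.034,-.1528+.5*.034,.205]):print(X,np.round(pr(np.array(X)),1))
im=cv2.imread('pics/side1.png')[130:330,240:420];cv2.imwrite('pics/c1.png',cv2.resize(im,None,fx=3,fy=3))
```

```text
[0.5098, -0.1528, 0.205] [328.5 227.1]
[0.5098, -0.1528, 0.172] [328.  243.5]
[0.5098, -0.1528, 0.13] [327.3 262.7]
[0.5392440000000001, -0.1698, 0.205] [353.3 232.4]
[0.480356, -0.13579999999999998, 0.205] [304.4 221.9]
```

View pics/c1.png

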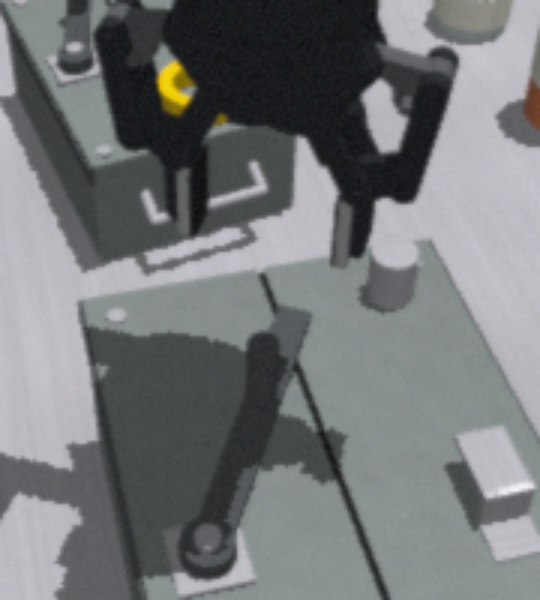

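Run:
```python
from h import *
c=viewer.calibration('top')
def pr(X):
    p=np.array(c['R'])@X+np.array(c['t']);return (c['fx']*p[0]/p[2]+c['cx'],c['fy']*p[1]/p[2]+c['cy'])
im=cv2.imread('pics/top1.png')
cv2.imwrite('pics/c2.png',cv2.resize(im[130:290,300:500],None,fx=4,fy=4))
for s in(-.034,0,.034):
    q=np.array([.5098+.866*s,-.1528-.5*s,.205]);print(np.round(pr(q),1))
_,d=viewer.get_image('side')
o=viewer.calibration('side')
for px in((302,206),(301,200),(354,215),(354,209),(328,245)):
    w=d[px[1]-2:px[1]+3,px[0]-2:px[0]+3];z=np.median(w[w>0]);a,r=ray('side',px);print(px,(a+r*z).round(4))
```

```text
[390.1 230.5]
[401.7 215.8]
[413.2 201.4]
(302, 206) [ 0.4759 -0.1447  0.2434]
(301, 200) [ 0.475  -0.1441  0.2534]
(354, 215) [ 0.535  -0.1776  0.2454]
(354, 209) [ 0.5343 -0.1776  0.2559]
(328, 245) [ 0.5093 -0.1549  0.1714]
```

View pics/c2.png

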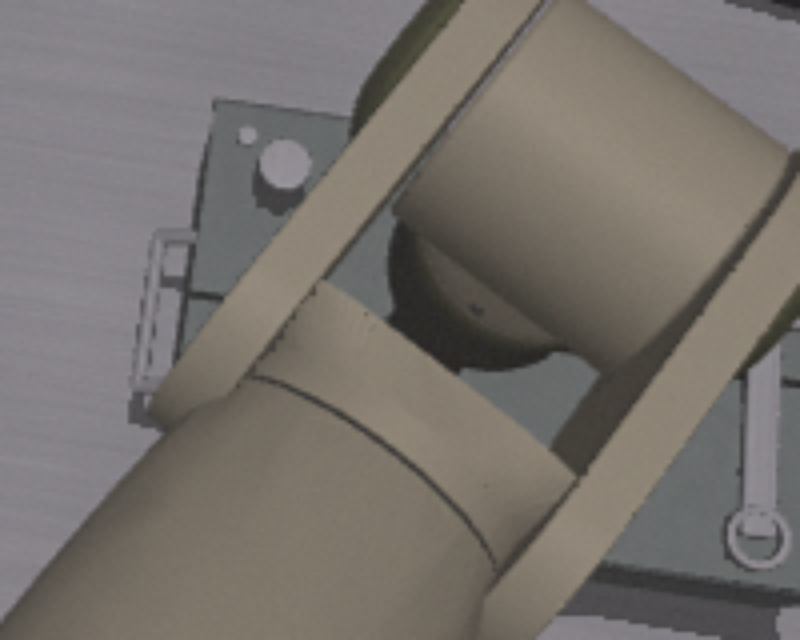

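The depth puts the fingertips near z 0.24, higher than the stated TCP suggests. I'll descend partway while straddling the knob and check again.

Emit:
{"op": "move_arm", "data": {"plan": "0 0 0.02 0 0 0 0.06;0 0 0.02 0 0 0 0.06;0 0 0 0 0 0 0.06;0 0 0 0 0 0 0.06"}}

```text
time_s: 3.38
position: [0.5103, -0.1528, 0.1578]
tool_rot: [[0.497, 0.868, 0.001], [0.868, -0.497, -0.001], [-0.0, 0.001, -1.0]]
ft_force: [0.2, 0.0, 0.8]
grip_width: 0.06
gripper_force: 0.0
```

Run:
```python
from h import *
im,d=viewer.get_image('side')
cv2.imwrite('pics/c3.png',cv2.resize(im[130:330,240:420,::-1],None,fx=3,fy=3))
pts=[]
for v in range(180,262):
  for u in range(280,385):
    if d[v,u]>0:
      a,r=ray('side',(u,v));X=a+r*d[v,u]
      if np.hypot(X[0]-.51,X[1]+.153)<.06 and X[2]>.135 and im[v,u].max()<110: pts.append([u,v,*X])
p=np.array(pts)
for lo,hi in((285,316),(316,340),(340,375)):
  q=p[(p[:,0]>=lo)&(p[:,0]<hi)];q=q[np.argsort(q[:,4])][:200:15];print(q.round(3))
s=env.observe();print(s['position'],s['ft_force'])
```

```text
Traceback (most recent call last):
  File "h.py", line 4, in ray
    c=viewer.calibration(cam);R=np.array(c['R']);t=np.array(c['t'])
ValueError: time passes only in moves, steps and waits
```

View pics/c3.png

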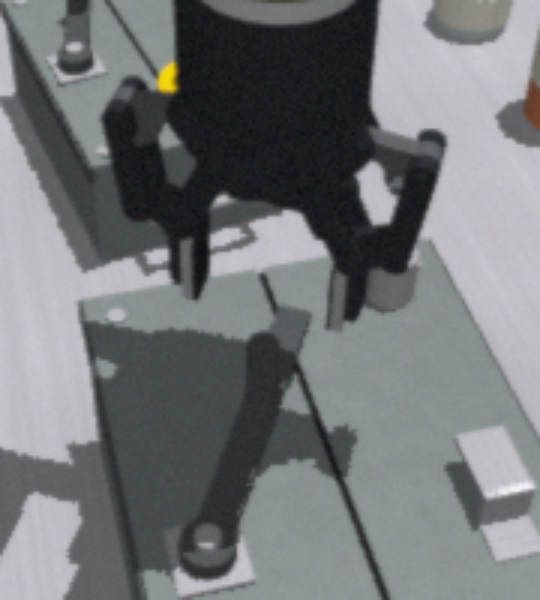

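Emit:
{"op": "move_arm", "data": {"plan": "0 0 0.01 0 0 0 0.06;0 0 0.01 0 0 0 0.06;0 0 0 0 0 0 0.06;0 0 0 0 0 0 0.06"}}

```text
time_s: 3.92
position: [0.51, -0.1526, 0.1371]
tool_rot: [[0.497, 0.868, 0.0], [0.868, -0.497, 0.0], [0.0, 0.0, -1.0]]
ft_force: [0.4, 0.1, -0.6]
grip_width: 0.0599
gripper_force: 0.0
```

Run:
```python
from h import *
im,d=viewer.get_image('side')
cv2.imwrite('pics/c4.png',cv2.resize(im[130:330,240:420,::-1],None,fx=3,fy=3))
c=viewer.calibration('side');R=np.array(c['R']);t=np.array(c['t'])
v,u=np.mgrid[180:275,280:385];z=d[180:275,280:385]
C=np.stack([(u-c['cx'])/c['fx']*z,(v-c['cy'])/c['fy']*z,z],-1);X=(C-t)@R
m=(z>0)&(np.hypot(X[...,0]-.51,X[...,1]+.153)<.06)&(X[...,2]>.137)
p=np.c_[u[m],v[m],X[m]]
for lo,hi in((285,316),(316,340),(340,375)):
  q=p[(p[:,0]>=lo)&(p[:,0]<hi)];q=q[np.argsort(q[:,4])][:150:15];print(q.round(3))
s=env.observe();print(s['position'],s['ft_force'])
```

```text
[[ 3.07e+02  2.36e+02  4.83e-01 -1.37e-01  1.77e-01]
 [ 3.08e+02  2.32e+02  4.85e-01 -1.34e-01  1.82e-01]
 [ 3.05e+02  2.37e+02  4.79e-01 -1.45e-01  1.85e-01]
 [ 3.07e+02  2.31e+02  4.84e-01 -1.37e-01  1.87e-01]
 [ 3.09e+02  2.25e+02  4.88e-01 -1.28e-01  1.89e-01]
 [ 2.98e+02  2.30e+02  4.71e-01 -1.36e-01  1.92e-01]
 [ 3.04e+02  2.33e+02  4.77e-01 -1.46e-01  1.94e-01]
 [ 3.08e+02  2.24e+02  4.86e-01 -1.32e-01  1.96e-01]
 [ 2.99e+02  2.27e+02  4.72e-01 -1.37e-01  1.98e-01]
 [ 3.00e+02  2.29e+02  4.73e-01 -1.43e-01  2.00e-01]]
[[ 3.24e+02  2.63e+02  5.03e-01 -1.58e-01  1.38e-01]
 [ 3.29e+02  2.62e+02  5.10e-01 -1.61e-01  1.41e-01]
 [ 3.24e+02  2.60e+02  5.03e-01 -1.58e-01  1.44e-01]
 [ 3.30e+02  2.59e+02  5.11e-01 -1.60e-01  1.47e-01]
 [ 3.27e+02  2.58e+02  5.07e-01 -1.60e-01  1.50e-01]
 [ 3.23e+02  2.56e+02  5.02e-01 -1.58e-01  1.53e-01]
 [ 3.32e+02  2.53e+02  5.15e-01 -1.58e-01  1.56e-01]
 [ 3.28e+02  2.54e+02  5.08e-01 -1.60e-01  1.58e-01]
 [ 3.31e+02  2.52e+02  5.12e-01 -1.60e-01  1.62e-01]
 [ 3.32e+02  2.49e+02  5.15e-01 -1.58e-01  1.65e-01]]
[[ 3.52e+02  2.50e+02  5.38e-01 -1.75e-01  1.76e-01]
 [ 3.55e+02  2.47e+02  5.41e-01 -1.77e-01  1.84e-01]
 [ 3.51e+02  2.46e+02  5.35e-01 -1.77e-01  1.87e-01]
 [ 3.55e+02  2.44e+02  5.40e-01 -1.77e-01  1.90e-01]
 [ 3.50e+02  2.43e+02  5.34e-01 -1.76e-01  1.92e-01]
 [ 3.54e+02  2.41e+02  5.39e-01 -1.76e-01  1.95e-01]
 [ 3.51e+02  2.41e+02  5.34e-01 -1.77e-01  1.97e-01]
 [ 3.52e+02  2.40e+02  5.35e-01 -1.78e-01  1.99e-01]
 [ 3.51e+02  2.39e+02  5.34e-01 -1.78e-01  2.02e-01]
 [ 3.49e+02  2.37e+02  5.31e-01 -1.76e-01  2.05e-01]]
[ 0.51008368 -0.15264628  0.13722807] [ 0.1586599  -0.00115004  0.0587817 ]
```

View pics/c4.png

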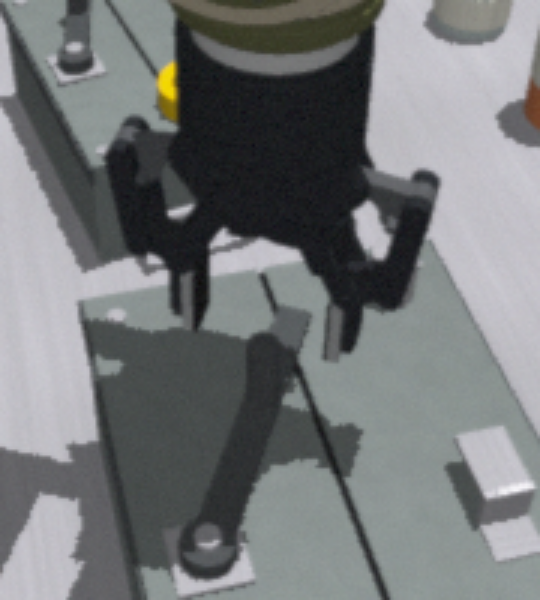

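Tips are really at z≈0.174, about 29 mm higher than the reported TCP implies even with retraction. They straddle the knob correctly, so I'll go 22 mm lower and narrow the fingers round it.

Emit:
{"op": "move_arm", "data": {"plan": "0 0 0.011 0 0 0 0.06;0 0 0.011 0 0 0 0.06;0 0 0 0 0 0 0.04;0 0 0 0 0 0 0.03;0 0 0 0 0 0 0.028;0 0 0 0 0 0 0.028"}}

```text
time_s: 4.72
position: [0.51, -0.1526, 0.1153]
tool_rot: [[0.497, 0.868, 0.0], [0.868, -0.497, -0.0], [-0.0, 0.0, -1.0]]
ft_force: [-0.1, 0.5, -0.3]
grip_width: 0.0282
gripper_force: 0.0
```

Run:
```python
from h import *
im,d=viewer.get_image('side')
cv2.imwrite('pics/c5.png',cv2.resize(im[150:330,250:410,::-1],None,fx=3,fy=3))
s=env.observe();print(s['time_s'],s['position'],s['ft_force'],s['grip_width'])
```

```text
4.775 [ 0.51002432 -0.15260616  0.11523187] [ 0.11225881 -0.81767559 -0.11619153] 0.028026187321082287
```

View pics/c5.png

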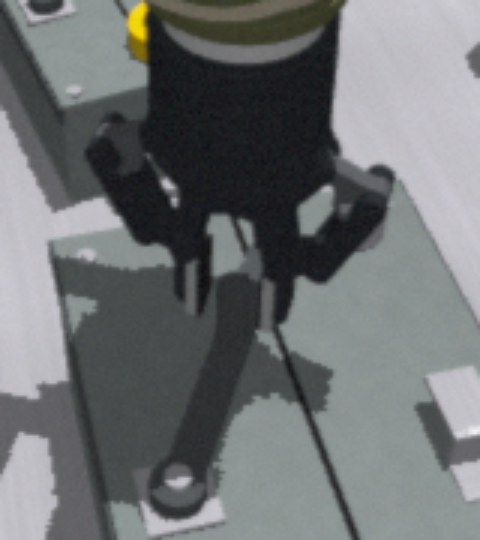

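Fingers straddle the knob. Now I'll swing along the arc about the pivot (85 mm radius, 0.1 rad per row).

Emit:
{"op": "move_arm", "data": {"plan": "-0.0004 0.0085 0 0 0 0.1 0.028;-0.0004 0.0085 0 0 0 0.1 0.028;-0.0004 0.0085 0 0 0 0.1 0.028;-0.0004 0.0085 0 0 0 0.1 0.028;-0.0004 0.0085 0 0 0 0.1 0.028;-0.0004 0.0085 0 0 0 0.1 0.028;-0.0004 0.0085 0 0 0 0.1 0.028;-0.0004 0.0085 0 0 0 0.1 0.028;-0.0004 0.0085 0 0 0 0.1 0.028;-0.0004 0.0085 0 0 0 0.1 0.028;0 0 0 0 0 0 0.028;0 0 0 0 0 0 0.028"}}

```text
time_s: 6.28
position: [0.5528, -0.2217, 0.115]
tool_rot: [[0.999, 0.053, -0.0], [0.053, -0.999, 0.0], [-0.0, -0.0, -1.0]]
ft_force: [0.0, -0.0, -0.2]
grip_width: 0.0278
gripper_force: 0.0
```

Run:
```python
from h import *
im,d=viewer.get_image('side')
cv2.imwrite('pics/c6.png',cv2.resize(im[170:350,270:430,::-1],None,fx=3,fy=3))
s=env.observe();T=np.array(s['tool_rot']);print(s['time_s'],s['position'],np.degrees(np.arctan2(T[1,0],T[0,0])),s['ft_force'],s['grip_width'])
```

```text
6.325 [ 0.55279737 -0.22168336  0.11502282] 3.012458935085591 [0.92538959 0.28644864 0.25397054] 0.027836161183614202
```

View pics/c6.png

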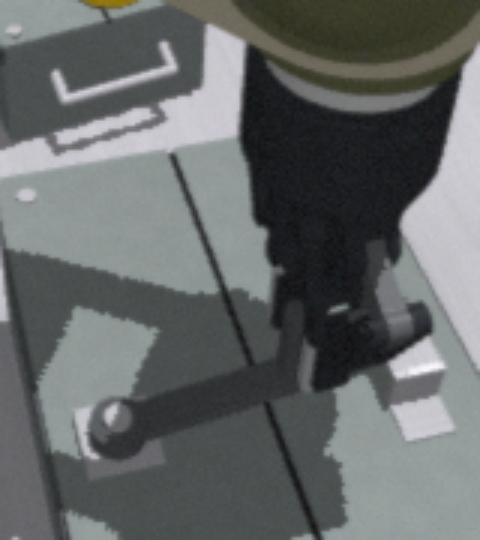

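The bar follows, and the knob is between the fingers at about crop (285,340). I'll finish in small steps while watching the force.

Emit:
{"op": "move_arm", "data": {"plan": "0 0.002 0 0 0 0 0.028;0 0.002 0 0 0 0 0.028;0 0.002 0 0 0 0 0.028;0 0.002 0 0 0 0 0.028;0 0 0 0 0 0 0.028"}}

```text
time_s: 6.95
position: [0.5532, -0.2303, 0.115]
tool_rot: [[0.999, 0.051, -0.0], [0.051, -0.999, -0.0], [-0.0, 0.0, -1.0]]
ft_force: [-0.2, 0.1, 0.6]
grip_width: 0.0281
gripper_force: 0.0
```

Emit:
{"op": "move_arm", "data": {"plan": "0 0.0015 0 0 0 0 0.028;0 0 0 0 0 0 0.028"}}

```text
time_s: 7.2
position: [0.5533, -0.2316, 0.115]
tool_rot: [[0.999, 0.051, -0.0], [0.051, -0.999, -0.0], [-0.0, 0.0, -1.0]]
ft_force: [-0.1, 0.3, -0.2]
grip_width: 0.0279
gripper_force: 0.0
```

Emit:
{"op": "move_arm", "data": {"plan": "0 0.0015 0 0 0 0 0.028;0 0 0 0 0 0 0.028"}}

```text
time_s: 7.45
position: [0.5534, -0.2325, 0.115]
tool_rot: [[0.999, 0.051, -0.0], [0.051, -0.999, 0.001], [-0.0, -0.001, -1.0]]
ft_force: [0.3, 4.1, 0.3]
grip_width: 0.0279
gripper_force: 1.9
```

Force rose to 4 N exactly where the stop was predicted, so the bar is home. Release and rise.

Emit:
{"op": "move_arm", "data": {"plan": "0 -0.002 0 0 0 0 0.04;0 0 0 0 0 0 0.05;0 0 0 0 0 0 0.05;0 0 -0.02 0 0 0 0.05;0 0 -0.03 0 0 0 0.05;0 0 -0.04 0 0 0 0.05;0 0 -0.04 0 0 0 0.05;0 0 0 0 0 0 0.05"}}

```text
time_s: 8.45
position: [0.5542, -0.2317, 0.2483]
tool_rot: [[0.999, 0.051, 0.005], [0.051, -0.999, -0.004], [0.005, 0.004, -1.0]]
ft_force: [0.1, 0.5, -0.2]
grip_width: 0.0503
gripper_force: 0.0
```

Run:
```python
from h import *
for c in('side','top'):
    im,d=viewer.get_image(c)
    for n,z in(('large_knob',.172),('small_knob',.142)):
        for r in pinpoint(c,n)[:2]: print(c,n,np.round(r['pixel'],1),round(r['conf'],2),atz(c,r['pixel'],z).round(4))
    if c=='side':
        k=viewer.calibration(c);R=np.array(k['R']);t=np.array(k['t'])
        v,u=np.mgrid[0:400,0:640];C=np.stack([(u-k['cx'])/k['fx']*d,(v-k['cy'])/k['fy']*d,d],-1);X=(C-t)@R
        m=(d>0)&(np.abs(X[...,0]-.55)<.05)&(np.abs(X[...,1]+.22)<.06)&(X[...,2]>.148)&(X[...,2]<.174)
        print('knob pts',m.sum(),X[m].mean(0),X[m].min(0),X[m].max(0))
s=env.observe();print(s['time_s'],s['position'],s['ft_force'])
```

```text
side large_knob [373.2 279.7] 0.85 [ 0.5508 -0.2259  0.172 ]
side small_knob [261.7 118.6] 0.56 [0.4679 0.2562 0.142 ]
knob pts 218 [ 0.54899151 -0.22823064  0.16490032] [ 0.54266536 -0.23378222  0.14818612] [ 0.55796467 -0.21786793  0.17388634]
top small_knob [178.5 207.2] 0.98 [0.4694 0.2626 0.142 ]
8.75 [ 0.55304717 -0.23087583  0.24385805] [-0.16961149  0.54161556 -1.11372368]
```

The knob is at (0.551, -0.226), which is the closed position, and the small knob has not moved. The gripper is clear.

```bash
python3 -c "
from rig import env
print(env.close_job())"
```

```text
the job is handed in; nothing more can be done
None
```

The large chest's latch is swung home against its stop and released, the small chest's latch was left as it stood, and the job is handed in, though no verdict came back.

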